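# Home a tube rack on the shaker and lock its cam lever

### The job

The rack of blood tubes stands loose in the channel of the shaker plate. Slide it gently along the channel until it is fully home against the blue end stop, then swing the red cam lever round until it snaps past centre and lies locked on its own stop, so that the pad clamps the rack. Feel your way, ramming the stop or forcing the lever would do damage; leave the tubes standing in the rack and everything else on the desk alone, and let go.

Things in the scene. Friction and masses are not known exactly. Their poses are not given: they have to be found in the camera images.
- shaker: Fixed plate 280 x 168 mm, top 20 mm above the desk. Origin on the desk under the rack channel's centre line; x along the channel to the end stop, y left toward the clamp, z up. Channel: between a fence 45 mm high (inner face y = -29 mm) and a guide 10 mm high (y = +29 mm), x -82 to +132 mm, open at the near end. It and its lever stand at most 20 N from the robot.
- clamp_mount (a point): Point on the shaker (x 0, y 80 mm, z 66 mm in its frame) on the upright axis about which the clamp head and the lever turn. The grey head, 56 x 46 mm, top 62 mm above the desk, is turned stiffly up to 0.12 rad either way from square: unmeasured, find it by feel. Its rubber pad, 32 mm wide, moves out 13 mm toward the rack's side as the lever closes.
- lever (a joint): Red cam lever's angle from the head (rad), anticlockwise from above. 0: points along the shaker's +y (turned with the head); 1.57: along -x. At its end, 90 mm from the axis, an upright black grip post, 18 mm thick, 79 to 123 mm above the desk; bar top 77 mm. Resists at the post with 1 N at first, 9 N near 0.85, 0 at dead centre 1.46; beyond 1.51 snaps to a hard stop, 1.58; before, springs back.
- home_pin (a joint): Travel (m) of the 8 mm brass pin in the middle of the blue end stop's face (50 mm wide, 32 mm high, across the far end of the channel). The stop is set anywhere with its face 92 to 112 mm along the shaker's x: unmeasured, find it by feel. The face yields, 2.5 N per mm. 0 = pin out; the rack pushes it in with 0.3 N; 0.006 = flush, the rack touches the face. Springs out again.
- rack: White tube rack 148 x 54 x 62 mm, loose in the channel with 2 mm play each side; slides at 1 to 3 N, stands at most 15 N from the robot. Origin at the middle of its underside; y runs lengthwise to the end stop: far end wall at +74 mm, near end wall (54 mm wide, 62 mm high) at -74 mm. Begins 24 to 68 mm short of the stop.
- tube_a: Capped blood tube, 16 mm in diameter, 88 mm long, purple cap, standing loose in the rack and ending 93 mm above the plate. Origin at its lower end, z along the tube.
- tube_b: Capped blood tube, 16 mm in diameter, 88 mm long, green cap, standing loose in the rack and ending 93 mm above the plate. Origin at its lower end, z along the tube.
- tube_c: Capped blood tube, 16 mm in diameter, 88 mm long, yellow cap, standing loose in the rack and ending 93 mm above the plate. Origin at its lower end, z along the tube.
- specimen_red: Bystander: specimen cup with red lid, 59 mm across, 75 mm high; origin under its middle.
- specimen_yellow: Bystander: specimen cup with yellow lid, 59 mm across, 75 mm high; origin under its middle.
- timer: Bystander: white bench timer 60 x 66 x 34 mm; origin under its middle.
- stain_a: Bystander: brown bottle with white cap, 38 mm across, 78 mm high; origin under its middle.
- stain_c: Bystander: brown bottle with white cap, 38 mm across, 78 mm high; origin under its middle.

How it is judged:
By the outcome, as a careful person would: the job done as asked, in the order asked, and still so for the second after the job is handed in, with the robot touching nothing.
It also fails if it takes over 59 s, if anything falls off the work surface, if the arm or the gripper's body presses on something with over 40 N, if the wrist force passes 120 N, or if a joint passes its speed limit or range.

### The arm

A 6-joint arm with a two-finger parallel gripper is mounted at the origin on a cart in front of the work surface, level with it; the furniture and walls round the work are solid. World frame = base frame: x ahead of the robot, y to its left, z up, the work surface at z = 0. Lengths are in mm, angles in degrees, forces in N, time in s.
With the tool pointing down it reaches from about 300 to 875 mm from the base axis. Payload 6.4 kg.
Tool frame: the origin (TCP) lies on the centre line of the jaws, within the pads' length; the fingertips stand 14 mm ahead of it and the grasp point (between the pads) lies 5 mm behind it (arm.finger_overhang is the distance from the TCP to the fingertips, in mm); x points along the fingers, y is the direction in which the jaws open and shut, and the axes are right-handed (so a half turn about x gives the same grasp; the last joint's range is limited). The gripper opens to 88 mm and grips with 3 to 60 N. Pads are 18 mm wide; open, the fingers measure 123 mm over their backs; the gripper's body (75 mm by 187 mm) begins 45 mm behind the grasp point.
Start: joints at [55.159, 10.359, 92.074, -0, 77.567, -11.82], TCP at [224.859, 529.226, 252.714] pointing down, gripper open.
Joint ranges: [-171.53, 171.53], [-51.25, 118.39], [17.06, 147.69], [-65.23, 245.23], [0, 150.52], [-178.68, 178.68]. Speed limits (degrees/s): [147.25, 147.25, 172.46, 180, 180, 180].

### API

Orientations are given as [roll, pitch, yaw] about the fixed x, y, z axes, in that order (R = Rz(yaw) Ry(pitch) Rx(roll)).
In Python, from cell import arm, vision, models gives the robot as it stands. Calls block until the motion is done:
- arm.move_pose(position, orientation): joint-space move of the TCP to a pose.
- arm.movel(position, max_speed=150, rotation=None): straight line of the TCP; rotation=None keeps the orientation; max_speed is the mean speed in mm/s.
- arm.move_j(angles): joint-space move.
- arm.grip(opening, effort=None): finger opening in mm; effort is the grip in N (None keeps the last); returns when the fingers have stopped.
- arm.pause(seconds).
- arm.solve_ik(position, orientation): joint angles nearest the present ones, or None.
- arm.state(): the state.
- vision.get_image(name): name is "side" or "top"; returns the picture (480x640x3 uint8, red, green, blue); there is no depth.
- vision.camera_params(name): a dict with "fx", "fy", "cx", "cy" (pixels), "position" and "orientation" of the camera in the world. Camera axes: x right, y down, z forward; pixel columns grow to the right and rows downward; lengths in mm; the calibration is good to about 2 mm. A picture is of the moment at which its call begins. camera_params takes no time and is no camera call.
A pose or a line that the arm cannot do raises arm.MotionError and nothing moves.
- arm.job_done(): hands the job in, once; it reports no verdict.
Trained networks look in the newest picture that a camera, given by its name, has taken for a name from the list of things; names that differ only in an ending like _2 or _b are one class to them, and where a whole thing is asked for, a point or a joint stands for the part that bears it (a point fixed in the world has none). Each returns a list of dicts, best first, with "confidence" (0 to 1); they miss things now and then, are a little off and sometimes report something else, mostly with a low value. They report only what shows in the picture. A call takes as long as a camera call.
- models.regions_of(camera, query): "region" (480x640 bool, what is visible of it) and "extent" ([left, top, right, bottom] in pixels, round what is visible of it).
The state is a dict: "time_s": time; "qpos": joint angles; "qvel": joint speeds; "effort": joint torques, N m; "position": TCP position; "tool_rot": TCP orientation; "contact_force": force on the tool from outside, world axes, zero at the start; "moment": the same for the moment, N m; "width": finger opening in mm.
Only numpy, scipy, OpenCV 4.12 (cv2) and the standard library are available. Lean on these libraries where they do the work, as an engineer would, in place of code of your own. Each camera call takes 0.05 s, during which the arm holds its last target. There are 200 camera calls.

## Working session

There is one attempt and no reset: what is moved stays moved. The work goes in short steps, each a Python script; the robot and the scene stay as the last script left them, time stands still between calls to the robot, and variables do not carry over. Pictures are saved under pics/ and viewed, about 8 in all and at most 12, crops included, and the job is handed in when it is done.

```bash
ls; mkdir -p pics; python3 - <<'E'
from cell import arm, vision, models
import cv2
for n in("side","top"):
    im=vision.get_image(n); cv2.imwrite(f"pics/{n}0.png",im[:,:,::-1])
    print(n,vision.camera_params(n))
s=arm.state();print(s)
E
```

```text
pics
side {'fx': 610.4311844338466, 'fy': 610.4311844338466, 'cx': 313.0699134706267, 'cy': 247.9185781269458, 'position': array([728.42649698, 787.4262832 , 908.94611303]), 'orientation': array([-137.00372686,   -0.80888901,  166.20062888])}
top {'fx': 484.74820164986835, 'fy': 484.74820164986835, 'cx': 323.78844412500877, 'cy': 236.93425363195135, 'position': array([ 426.06994238,   59.3163452 , 1046.73709546]), 'orientation': array([-172.79691265,   -0.7442629 ,  -88.25829352])}
{'time_s': 0.1, 'qpos': array([ 5.51555857e+01,  1.03963369e+01,  9.21252434e+01, -9.88586859e-04,
        7.75675158e+01, -1.18188667e+01]), 'qvel': array([-0.07762801, -0.16211703, -0.10902348,  0.00225573, -0.1447591 ,
       -0.05128259]), 'effort': array([ 7.92139017e-04, -4.34818089e+01, -3.42692721e+01,  7.04727648e-02,
        3.40777240e-02, -5.46669730e-05]), 'position': array([224.61702847, 528.81717513, 251.91873707]), 'tool_rot': array([-101.19827308,   89.91089869, -124.2236071 ]), 'contact_force': array([-0.4117577 ,  0.01563456,  0.27814215]), 'moment': array([ 0.03279616, -0.00100933, -0.05342957]), 'width': 88.11944761280596}
```

View pics/side0.png

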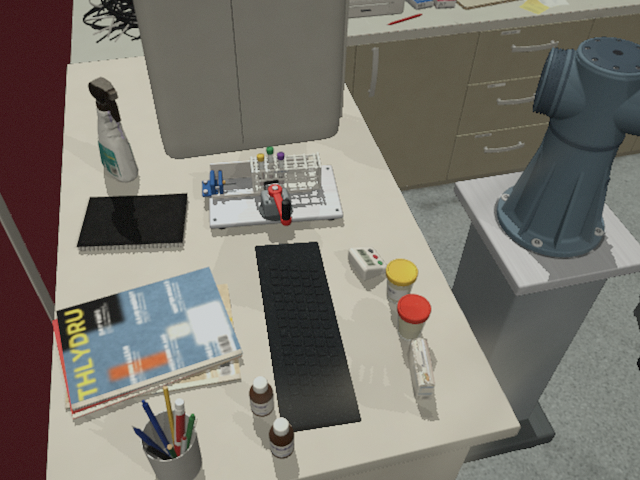

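View pics/top0.png

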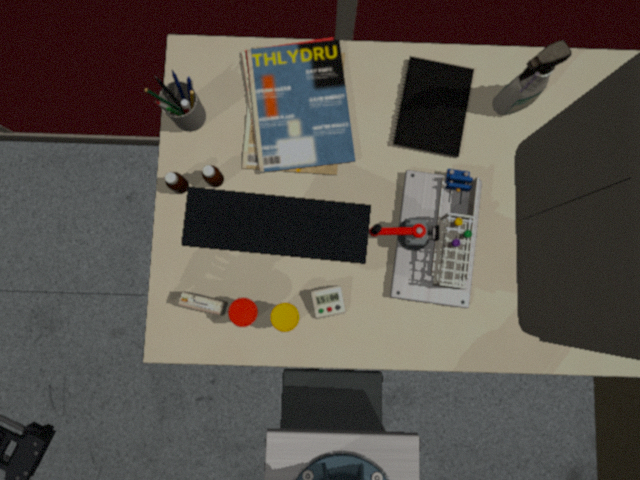

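```bash
cat > h.py <<'E'
import numpy as np, cv2
from scipy.spatial.transform import Rotation as R
from cell import arm, vision, models
def cam(n):
    p=vision.camera_params(n); return p, R.from_euler('xyz',p['orientation'],degrees=True).as_matrix()
def proj(n,P):
    p,M=cam(n); c=(np.atleast_2d(P)-p['position'])@M
    return np.c_[p['fx']*c[:,0]/c[:,2]+p['cx'],p['fy']*c[:,1]/c[:,2]+p['cy']]
def back(n,uv,z):
    p,M=cam(n); uv=np.atleast_2d(uv).astype(float)
    d=np.c_[(uv[:,0]-p['cx'])/p['fx'],(uv[:,1]-p['cy'])/p['fy'],np.ones(len(uv))]@M.T
    return p['position']+d*((z-p['position'][2])/d[:,2])[:,None]
E
python3 - <<'E'
from h import *
t=cv2.imread("pics/top0.png"); s=cv2.imread("pics/side0.png")
cv2.imwrite("pics/tc.png",cv2.resize(t[160:315,360:500],None,fx=3.8,fy=3.8,interpolation=cv2.INTER_CUBIC))
cv2.imwrite("pics/sc.png",cv2.resize(s[135:240,195:350],None,fx=5,fy=5,interpolation=cv2.INTER_CUBIC))
E
```

```text
(no output)
```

View pics/tc.png

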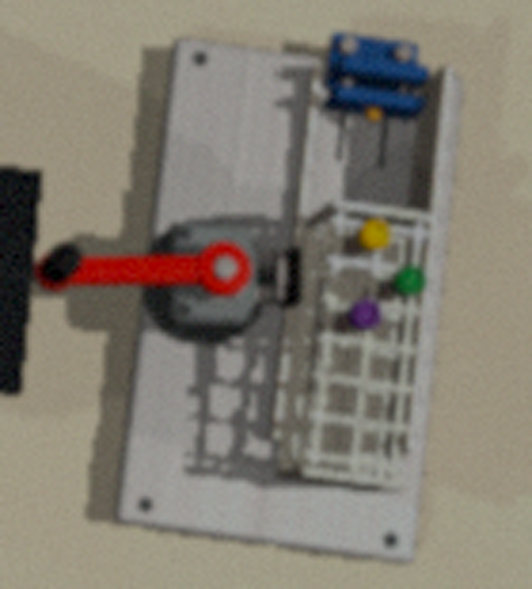

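View pics/sc.png

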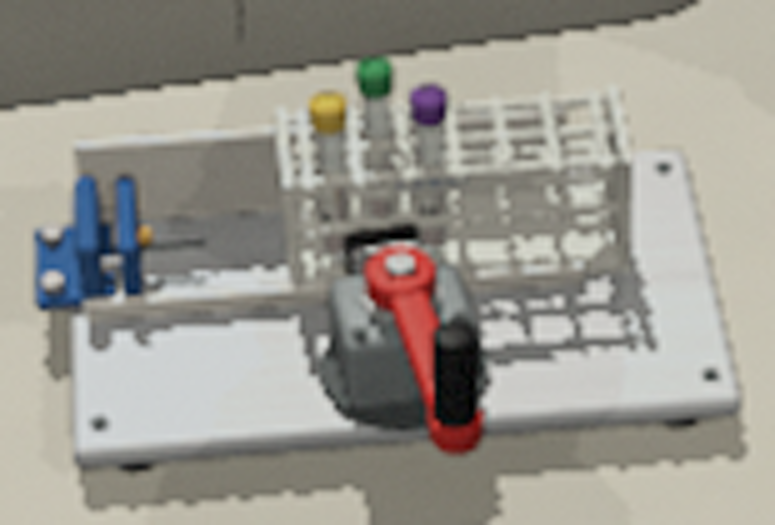

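```bash
python3 - <<'E'
from h import *
from scipy.optimize import least_squares
T=lambda c:np.array(c)/3.8+[360,160]; S=lambda c:np.array(c)/5+[195,135]
# obs: cam, pix, local key
obs=[('top',T((122,520)),(-140,84)),('top',T((412,560)),(-140,-84)),('top',T((178,38)),(140,84)),
('side',S((738,405)),(-140,84)),('side',S((78,455)),(140,84)),('side',S((680,152)),(-140,-84))]
hub=[('top',T((225,268))),('side',S((402,262)))]
def tow(p,l): 
    c,s=np.cos(p[2]),np.sin(p[2]); return np.array([p[0]+c*l[0]-s*l[1],p[1]+s*l[0]+c*l[1],l[2]])
def f(p):
    r=[]
    for n,uv,l in obs: r+=list(proj(n,tow(p,(l[0]+p[3],l[1]+p[4],20)))[0]-uv)
    for n,uv in hub: r+=list(proj(n,tow(p,(0,80,p[5])))[0]-uv)
    return np.array(r)
s=least_squares(f,[500,-150,0,0,40,80]); print(s.x,np.degrees(s.x[2])); print(s.fun.round(1))
np.save('p.npy',s.x)
p=s.x; inv=lambda P:np.array([[np.cos(p[2]),np.sin(p[2])],[-np.sin(p[2]),np.cos(p[2])]])@(P[:2]-p[:2])
for n,uv,z in [('top',T((308,475)),82),('top',T((400,487)),82),('top',T((340,205)),82),('top',T((432,212)),82),('top',T((375,235)),113),('top',T((408,280)),113),('top',T((365,315)),113),('top',T((62,262)),123),('side',S((458,332)),123),('top',T((455,70)),45),('top',T((412,105)),52),('top',T((328,105)),52),('side',S((625,92)),82),('side',S((632,160)),82),('side',S((285,185)),82),('side',S((280,110)),82),('side',S((130,180)),52),('top',T((375,114)),36)]:
    print(n,z,inv(back(n,uv,z)[0]).round(1))
# cabinet base edge from side image
print(back('side',[[168,157],[340,135],[205,150]],0).round(0))
print('start',arm.state()['time_s'])
E
```

```text
[ 5.58832690e+02 -2.21056066e+02 -1.09605614e-01  1.29105755e+00
  2.90327535e+01  8.05043304e+01] -6.27993911786955
[-2.   0.1  0.8  0.8 -1.  -1.3  0.9 -1.6 -1.5 -0.6  0.4 -1.6 -0.   0.1
 -0.1 -0. ]
top 82 [-102.6   24.6]
top 82 [-102.   -23.9]
top 82 [42.3 23.3]
top 82 [ 45.5 -25.8]
top 113 [22.7 11.5]
top 113 [ 1.8 -7.8]
top 113 [-19.3  12.2]
top 123 [-15.7 170.5]
side 123 [-14.6 170.6]
top 45 [135.4 -41.6]
top 52 [110.2 -17.8]
top 52 [103.5  28.4]
side 82 [-105.7  -17.6]
side 82 [-102.3   28.2]
side 82 [44.2 27.8]
side 82 [ 43.2 -22.2]
side 52 [110.1 -19.2]
top 36 [106.4  -2.2]
[[ 777. -394.    0.]
 [ 358. -387.    0.]
 [ 689. -401.    0.]]
start 0.1
```

```bash
cat >> h.py <<'E'
import warnings; warnings.filterwarnings('ignore')
p=np.load('p.npy'); c,s=np.cos(p[2]),np.sin(p[2]); L=np.array([[c,-s],[s,c]])
def W(x,y,z): return np.r_[L@[x,y]+p[:2],z]
def loc(P): return np.r_[L.T@(np.array(P[:2])-p[:2]),P[2]]
def ori(a,flip=0):  # jaw axis at local angle a (rad) 
    a=a+p[2]+np.pi*flip; ca,sa=np.cos(a),np.sin(a)
    return R.from_matrix(np.array([[0,ca,sa],[0,sa,-ca],[-1,0,0]])).as_euler('xyz',degrees=True)
def F():
    f=[]
    for _ in range(3): arm.pause(.02); f.append(arm.state()['contact_force'])
    f=np.mean(f,0); return np.r_[L.T@f[:2],f[2]]
E
python3 - <<'E'
from h import *
for fl in (0,1):
  for P,a in [(W(-135,0,200),90),(W(-135,0,66),90),(W(-53,0,66),90),(W(10,172,98),90),(W(-53,143,98),135),(W(-90,98,98),180)]:
    q=arm.solve_ik(P,ori(np.radians(a),fl)); print(fl,P.round(),None if q is None else np.round(q))
E
```

```text
0 [ 425. -206.  200.] [ -40.    0.  110.    0.   70. -124.]
0 [ 425. -206.   66.] [ -40.   13.  114.    0.   53. -124.]
0 [ 506. -215.   66.] [ -35.   21.  103.    0.   56. -119.]
0 [588. -51.  98.] [ -16.   23.   96.    0.   61. -100.]
0 [522. -73.  98.] [ -21.   16.  106.   -0.   59. -150.]
0 [ 480. -114.   98.] [-27.  12. 110.   0.  58. 159.]
1 [ 425. -206.  200.] [-40.   0. 110.   0.  70.  56.]
1 [ 425. -206.   66.] [-40.  13. 114.   0.  53.  56.]
1 [ 506. -215.   66.] [-35.  21. 103.   0.  56.  61.]
1 [588. -51.  98.] [-16.  23.  96.   0.  61.  80.]
1 [522. -73.  98.] [-21.  16. 106.  -0.  59.  30.]
1 [ 480. -114.   98.] [-27.  12. 110.   0.  58. -21.]
```

```bash
python3 - <<'E'
from h import *
o=ori(np.pi/2,1)
arm.grip(0,10)
arm.move_pose(W(-140,0,200),o)
arm.movel(W(-140,0,66),200)
print(arm.state()['time_s'],arm.state()['width'],loc(arm.state()['position']))
b=F(); print('base',b)
arm.movel(W(-122,0,66),60)
for x in np.arange(-120,-60,2):
    arm.movel(W(x,0,66),40); f=F()-b
    print(x,f.round(2),loc(arm.state()['position']).round(1),round(arm.state()['time_s'],2))
    if f[0]<-0.6: break
im=vision.get_image('side'); cv2.imwrite("pics/s1.png",cv2.resize(im[100:260,180:400,::-1],None,fx=3.6,fy=3.6))
E
```

```text
4.9083 1.1222724425558728 [-139.33415592   -0.20073794   66.70326111]
base [-0.30031494 -0.35895676  0.28687941]
-120 [ 0.5   0.25 -0.6 ] [-120.2    0.    65.9] 5.71
-118 [ 0.32  0.64 -0.09] [-118.   -0.   66.] 6.01
-116 [ 0.66 -0.1  -0.2 ] [-115.9   -0.    66. ] 6.31
-114 [ 0.22 -0.25 -0.19] [-113.9   -0.    66. ] 6.61
-112 [-0.08 -0.   -0.52] [-112.     0.    65.9] 6.91
-110 [-0.41  0.12 -0.49] [-109.9    0.    66. ] 7.21
-108 [ 0.3  -0.13 -0.64] [-107.8   -0.    66. ] 7.51
-106 [ 0.11  0.29 -1.38] [-105.8   -0.    66. ] 7.81
-104 [0.54 0.15 0.03] [-103.8   -0.    66. ] 8.11
-102 [-0.23  0.82 -0.42] [-101.8   -0.    66. ] 8.41
-100 [ 0.16  0.33 -0.42] [-99.8  -0.   66. ] 8.71
-98 [ 0.05  0.4  -0.8 ] [-97.8  -0.   66. ] 9.01
-96 [ 0.27  0.43 -0.86] [-95.8  -0.   66. ] 9.31
-94 [ 0.62  0.78 -0.24] [-93.8  -0.   66. ] 9.61
-92 [ 0.18 -0.02 -0.34] [-91.8  -0.   66. ] 9.91
-90 [ 0.12  0.2  -0.33] [-89.8  -0.   66. ] 10.21
-88 [-0.23  0.34  0.12] [-87.8  -0.   66. ] 10.51
-86 [-0.1   0.33 -0.44] [-85.8  -0.   66. ] 10.81
-84 [ 0.08  0.06 -0.19] [-83.8  -0.   66. ] 11.11
-82 [ 0.35  0.62 -0.62] [-81.8  -0.   66. ] 11.41
-80 [ 0.32  0.41 -0.77] [-79.8  -0.   66. ] 11.71
-78 [-0.18  0.64 -0.06] [-77.8  -0.   66. ] 12.01
-76 [ 0.    0.34 -0.25] [-75.8  -0.   66. ] 12.31
-74 [ 0.19  0.47 -0.15] [-73.8  -0.   66. ] 12.61
-72 [-0.12  0.11 -0.49] [-71.8  -0.   66. ] 12.91
-70 [ 0.1   0.09 -0.45] [-69.8  -0.   66. ] 13.21
-68 [ 0.4   0.42 -0.51] [-67.8  -0.1  66. ] 13.51
-66 [ 0.34  0.6  -0.09] [-65.8  -0.   66. ] 13.81
-64 [ 0.3   0.02 -0.84] [-63.8  -0.   66. ] 14.11
-62 [-0.21  0.18 -0.51] [-61.8  -0.   66. ] 14.41
```

View pics/s1.png

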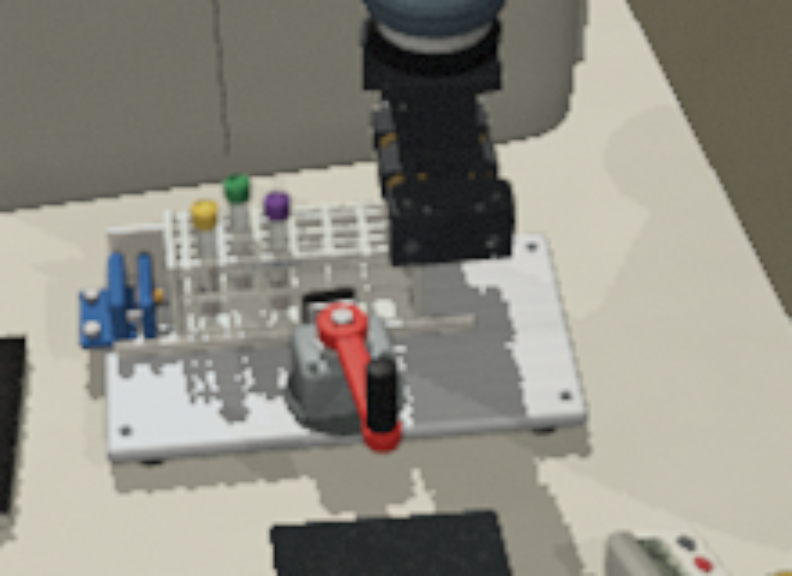

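```bash
python3 - <<'E'
from h import *
b=np.array([-.15,0,0]);hit=0
for x in np.arange(-61,-30,1):
    arm.movel(W(x,0,66),30); f=F()-b
    print(x,f.round(2),round(arm.state()['time_s'],2))
    if f[0]<-1.0:
        f=F()-b; print('chk',f[0].round(2))
        if f[0]<-1.0: hit+=1
    if hit and f[0]<-2.5: break
    if hit>=3: break
im=vision.get_image('side'); cv2.imwrite("pics/s2.png",cv2.resize(im[135:240,195:350,::-1],None,fx=5,fy=5,interpolation=cv2.INTER_CUBIC))
E
```

```text
-61 [-1.84 -0.18  0.01] 14.76
chk -0.44
-60 [-1.25  0.07  0.01] 15.11
chk -0.36
-59 [-0.92 -0.23 -0.61] 15.46
-58 [-0.14  0.44 -0.61] 15.76
-57 [-0.54  0.71 -0.98] 16.06
-56 [-0.37  0.04 -1.02] 16.36
-55 [-0.78  0.59 -0.28] 16.66
-54 [-0.98  0.15 -1.04] 16.96
-53 [-0.42 -0.01 -1.03] 17.26
-52 [-0.95  0.16 -0.73] 17.56
-51 [-1.17 -0.07 -0.43] 17.86
chk -0.63
-50 [-5.09  0.53  2.97] 18.21
chk -5.8
```

View pics/s2.png

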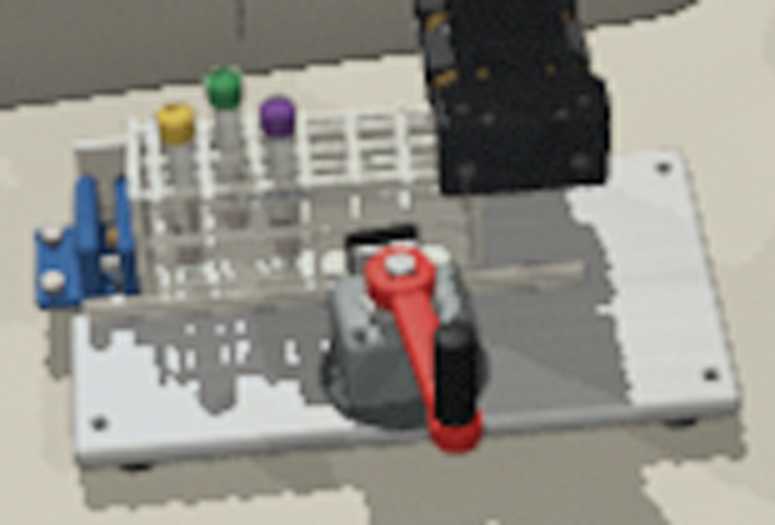

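```bash
cat >> h.py <<'E'
def lev(th,z=98,gap=18.):
    u=np.array([-np.sin(th),np.cos(th)]); t=np.array([-np.cos(th),-np.sin(th)])
    q=np.array([0,80])+90*u-gap*t
    return W(q[0],q[1],z), ori(np.pi/2+th,1), t
E
python3 - <<'E'
from h import *
now=loc(arm.state()['position'])
arm.movel(W(now[0]-25,0,66),80)
arm.movel(W(now[0]-25,0,190),250)
P,o,t=lev(-0.02,190); arm.move_pose(P,o)
P,o,t=lev(-0.02); arm.movel(P,200,o); arm.pause(.2)
b=F(); b=(b+F())/2; print('base',b,arm.state()['time_s'])
th=0.0; peak=0; r=[]
while th<1.36:
    P,o,t=lev(th); arm.movel(P,60,o)
    f=-(F()-b)[:2]@t; r.append(f); peak=max(peak,f); print(f"{th:.2f} {f:.1f}",end=' | ')
    if f>14: print('ABORT'); break
    th+=0.05
print(arm.state()['time_s'],th,(F()-b).round(1)); np.save('b.npy',b)
E
```

```text
base [-0.04358814 -0.01156613  0.25411482] 21.1333
0.00 0.5 | 0.05 0.4 | 0.10 0.6 | 0.15 0.5 | 0.20 -0.2 | 0.25 0.2 | 0.30 2.1 | 0.35 2.0 | 0.40 3.1 | 0.45 3.5 | 0.50 4.7 | 0.55 5.2 | 0.60 5.8 | 0.65 6.4 | 0.70 7.0 | 0.75 6.8 | 0.80 7.0 | 0.85 7.6 | 0.90 7.5 | 0.95 7.9 | 1.00 7.5 | 1.05 7.1 | 1.10 6.7 | 1.15 7.0 | 1.20 6.2 | 1.25 5.1 | 1.30 4.4 | 1.35 3.2 | 29.5333 1.4000000000000006 [2.7 3.1 1.4]
```

```bash
python3 - <<'E'
from h import *
b=np.load('b.npy'); th=1.37; dc=None; low=0
while th<1.85:
    P,o,t=lev(th); arm.movel(P,40,o)
    f=-(F()-b)[:2]@t; print(f"{th:.3f} {f:.1f}",end=' | ')
    if f<0.35: low+=1
    elif dc is not None and f>1.6: print('stop felt?'); break
    else: low=0
    if low>=2 and dc is None: dc=th
    if dc and th>dc+0.11: break
    th+=0.015
print(arm.state()['time_s'],dc,(F()-b).round(1))
im=vision.get_image('side'); cv2.imwrite("pics/s3.png",cv2.resize(im[110:240,195:370,::-1],None,fx=4.4,fy=4.4,interpolation=cv2.INTER_CUBIC))
im=vision.get_image('top'); cv2.imwrite("pics/t3.png",cv2.resize(im[160:315,360:500,::-1],None,fx=3.8,fy=3.8,interpolation=cv2.INTER_CUBIC))
E
```

```text
1.370 4.5 | 1.385 4.3 | 1.400 3.9 | 1.415 2.7 | 1.430 2.5 | 1.445 2.1 | 1.460 2.2 | 1.475 1.8 | 1.490 1.0 | 1.505 0.6 | 1.520 0.9 | 1.535 0.6 | 1.550 -0.4 | 1.565 -0.0 | 1.580 -0.1 | 1.595 0.2 | 1.610 0.0 | 1.625 -0.3 | 1.640 -0.2 | 1.655 0.2 | 1.670 4.4 | stop felt?
35.8833 1.5649999999999988 [1.2 5.1 0.5]
```

View pics/s3.png

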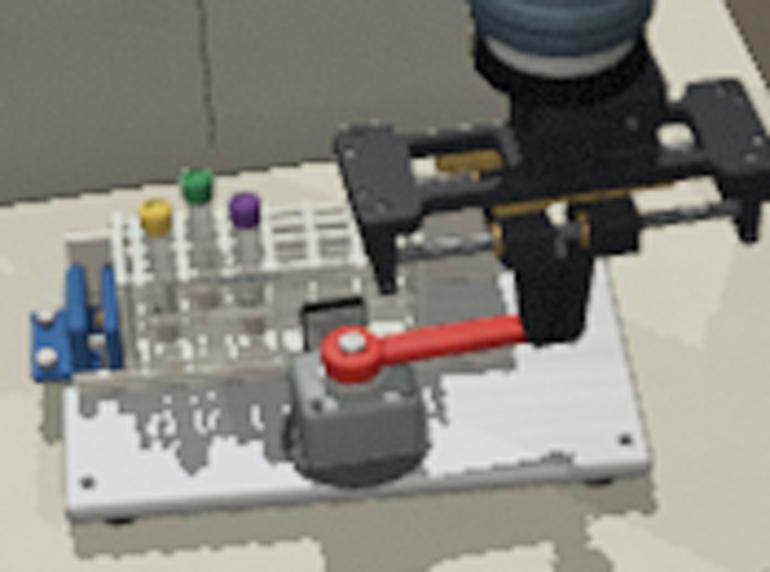

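```bash
python3 - <<'E'
from h import *
P,o,t=lev(1.67,98,45); arm.movel(P,80)
P,o,t=lev(1.67,200,45); arm.movel(P,200)
arm.movel(P+[-60,130,30],250)
print(arm.state()['time_s'])
a=vision.get_image('side'); b=vision.get_image('top')
A=cv2.resize(a[110:240,195:370,::-1],None,fx=4.4,fy=4.4,interpolation=cv2.INTER_CUBIC); B=cv2.resize(b[160:315,360:500,::-1],None,fx=3.8,fy=3.8,interpolation=cv2.INTER_CUBIC)
cv2.imwrite("pics/s4.png",A);cv2.imwrite("pics/t4.png",B)
E
```

```text
37.9083
```

View pics/s4.png

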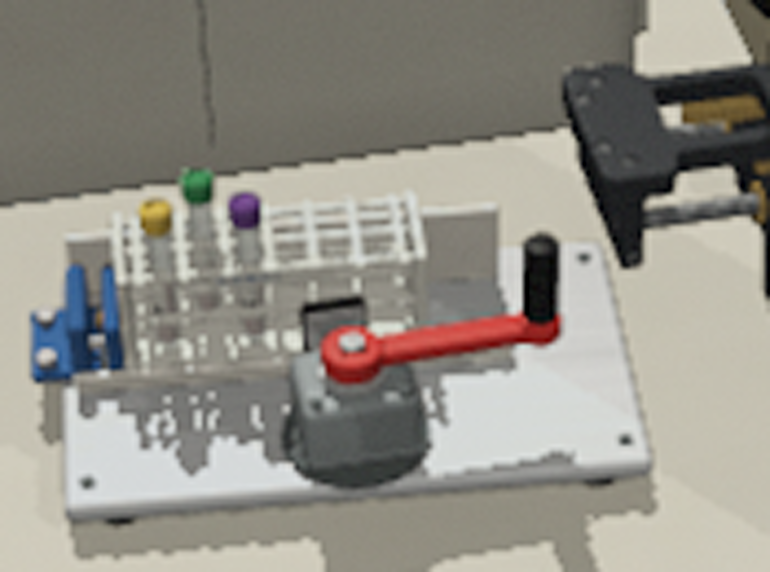

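View pics/t4.png

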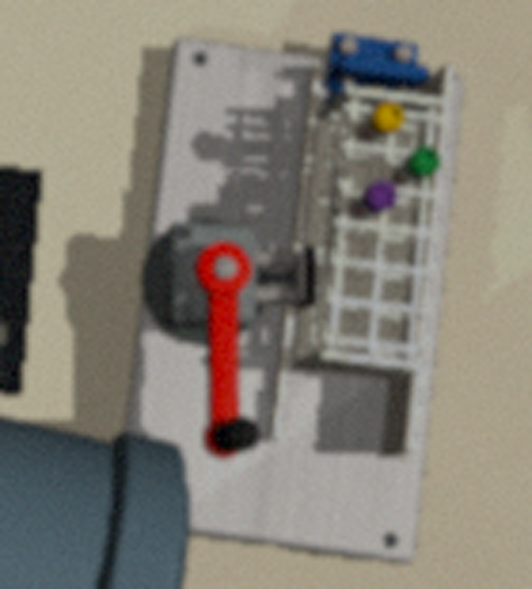

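```bash
python3 - <<'E'
from h import *
def cap(f,fx,ox,oy):
    im=cv2.imread(f).astype(int); B,G,Rr=im[...,0],im[...,1],im[...,2]
    out=[]
    for m in [(Rr>130)&(G>100)&(B<90)&(Rr-B>90),(G-Rr>50)&(G-B>30),(B-G>40)&(Rr-G>20)]:
        ys,xs=np.nonzero(m); k=(ys/fx+oy<165); out.append((xs[k].mean()/fx+ox,ys[k].mean()/fx+oy,k.sum()/fx**2))
    return np.array(out).round(2)
a=cap('pics/s2.png',5,195,135); b=cap('pics/s4.png',4.4,195,110); print(a);print(b)
for u,v in ((a,b),): print(back('side',v[:,:2],113)-back('side',u[:,:2],113))
E
```

```text
[[229.83 159.1   27.4 ]
 [239.56 151.87  26.84]
 [250.36 158.01  33.32]]
[[229.98 158.24  22.68]
 [239.57 151.16  22.68]
 [250.32 156.86  27.01]]
[[-7.15381236e-01 -2.71037062e+00 -1.13686838e-13]
 [-3.96822488e-01 -2.34349995e+00  0.00000000e+00]
 [-5.61068017e-01 -3.73379420e+00  0.00000000e+00]]
```

```bash
python3 -c "
from h import *
arm.pause(.3);print(arm.state()['time_s'],F());arm.job_done()"
```

```text
38.3083 [ 0.45629558  0.47152798 -0.32189158]
the job is handed in; nothing more can be done
```

The rack is home against the blue stop and the lever is locked on its own stop with the pad clamping the rack. I handed the job in at about 38 s with the robot clear of everything.

- **Rack:** I pushed it along the channel with closed fingers. The stop showed as a rise from about 0.6 N to 5.8 N, and I stopped pushing there and backed off.
- **Lever:** I pushed the grip post round its arc. Resistance peaked at about 8 N, fell to zero at a commanded angle of about 1.55 rad and stayed there. The lever's hard stop then showed as a 4.4 N touch at 1.67 rad, 0.12 rad past dead centre as the description says, so I backed off.
- **Final pictures:** The lever lies along the channel, the pad is out against the rack, and all three tubes are standing. After clamping, the caps had shifted about 3 mm towards the fence. They had moved only about 0.3 mm back from the stop, which matches the small springback expected when I released the push.

**Limits of the checks:**
- The pin's flush position was not measured directly. It rests on the force rise and on pictures that resolve roughly 1 mm.
- Contact with the post came about 0.1 rad later than the pictures predicted. I put that down to finger thickness and calibration error.
- I did not check the bystanders in a final picture. The arm's path stayed clear of where they stood in the first pictures.

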